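# Clamp down the lid of a pressure cooker

### The job

Close the pressure cooker that stands on the worktop: with a fingertip push its steel stirrup along the lugs towards the valve until it stops, centred over the lid, and only then turn the black winged clamp screw clockwise, stroke by stroke with a fingertip against its wings, until its foot is down on the lid and the screw turns no further. Push only: do not pinch the wings, do not lift, shove or twist the cooker, and leave the things around it standing where they are. Finish with the gripper clear of everything.

Things in the scene. Friction and masses are not known exactly. Their poses are not given: they have to be found in the camera images.
- cooker: Low steel pressure cooker, lid on, 2.8 kg (+-20%), loose on the worktop. Origin: centre of its underside, z up, +x towards the valve, y along the stirrup bar. Pan radius 100 mm; lid rim radius 106, 90 to 96 mm high; lid domed to 115, seat for the screw foot at its centre, top at 120. Loop handles at +x and -x reach 142 mm from the axis, 82 mm high. Pushes over about 10 N make it slide.
- valve_top (a point): Top of the black weighted valve fixed upright on the lid, 66 mm from the lid's centre along the cooker's +x; 29 mm across up to 150 mm height, 24 mm above, top at 172 mm. With the stirrup home it stands only 8 mm outside the circle swept by the wings, so a fingertip cannot simply circle the screw; the rest of the circle is free for strokes.
- rear_handle (a point): Middle of the cooker's handle on the valve's side.
- stirrup (a joint): Sliding of the stirrup along the cooker's +x, in m: 0 = home (against the stops, screw over the middle of the lid), negative = drawn back from there, at most -0.05. It slides stiffly (about 3 N) and stays where it is left.
- bar_left (a point): Point on the stirrup's straight top bar, 72 mm from the screw axis towards the cooker's +y, 141 mm above the worktop. The stirrup is a steel strip 24 mm wide (its face on the cooker's -x side is 12 mm from this point) and 6 mm thick; the bar runs straight to 90 mm either side, then slopes down to hooks under two lugs. About 30 mm of air lies between bar and lid here.
- bar_right (a point): The same point on the other half of the bar, 72 mm from the screw axis towards the cooker's -y.
- screw_axis (a point): Point on the upright axis of the clamp screw, fixed to the stirrup, 170 mm above the worktop. A collar on the bar round the screw tops out at 148 mm.
- knob (a joint): Turn of the clamp screw in rad, counted over full turns: grows clockwise seen from above, 0 = fully up, 11.0 = foot hard on the lid's seat (a solid stop). It goes down 4 mm a turn. Loose: about 0.04 N m turns it (1 to 1.5 N at a wing), and it stays where it is left.
- wing_tip (a point): Point on one of the screw's two opposite wings, on its middle line, 42 mm from the axis, at mid height. Wings: black upright blades 9 mm thick (11 at the round end), reaching 46 mm from the axis, 23 mm high (11.5 above and below this point), on a hub of 13 mm radius. Their undersides are 161 mm above the worktop with the screw fully up, 154 mm when seated.
- push_faces: The halves of the two wings with the faces that a clockwise push bears on; origin of no use.
- back_faces: The halves of the two wings with the opposite faces; origin of no use.
- pepper_mill: Brown wooden pepper mill, 58 mm across, 170 mm tall, loose, beside the cooker; origin at the centre of its underside. Leave alone.
- salt_shaker: Glass salt shaker with a grey top, 44 mm across, 90 mm tall, loose, beside the cooker; origin at the centre of its underside. Leave alone.
- tin_tomato: Food tin, 75 mm across, 110 mm tall, loose, behind the cooker to the right; origin at the centre of its underside. Leave alone.

How it is judged (in metres and radians):
On the way, in this order (a step that is already met when the one before it is completed fails the run):
1. the stirrup is home against its stops (within 3 mm) while the screw is still well up (value of joint stirrup above -0.003 m and value of joint knob below 8 rad), for 0.2 s.
2. the screw is turned down onto its seat (value of joint knob above 10.75 rad and value of joint stirrup above -0.003 m), for 0.2 s.
At the end, for the whole second after the job is handed in: The stirrup is within 3 mm of its stops and the screw within 0.25 rad of its seated position; the cooker stands level and at rest, and its neighbours upright (all of step 2 and velocity of joint knob below 0.1 rad/s and angle between cooker's own z axis and vertical below 0.03 rad and linear speed of cooker below 0.01 m/s and angle between each of pepper_mill, salt_shaker, tin_tomato's own z axis and vertical below 0.1 rad); the robot touches nothing.
It fails at once if the wings are pinched: the fingers press on both faces of the wings at once (contact force between the fingers and push_faces above 2 N and contact force between the fingers and back_faces above 2 N).
It fails at once if the cooker is lifted or tipped (height (world z) of cooker above 0.01 m or angle between cooker's own z axis and vertical above 0.08 rad).
It fails at once if the cooker is shoved more than 3 cm or twisted (distance of cooker from where it was at the start of the episode above 0.03 m or distance of rear_handle from where it was at the start of the episode above 0.05 m).
It fails at once if a neighbour is moved more than 2 cm (distance of any of pepper_mill, salt_shaker, tin_tomato from where it was at the start of the episode above 0.02 m).
It also fails if it takes over 61 s, if anything falls off the work surface, if the arm or the gripper's body presses on something with over 40 N, if the wrist force passes 120 N, or if a joint passes its speed limit or range.

### The arm

A 6-joint arm with a two-finger parallel gripper is mounted at the origin on a cart in front of the work surface, level with it; the furniture and walls round the work are solid. World frame = base frame: x ahead of the robot, y to its left, z up, the work surface at z = 0. Lengths are in m, angles in degrees, forces in N, time in s.
With the tool pointing down it reaches from about 0.325 to 0.9 m from the base axis. Payload 6.1 kg.
Tool frame: the origin (TCP) lies on the centre line of the jaws, within the pads' length; the fingertips stand 25 mm ahead of it and the grasp point (between the pads) lies 6 mm ahead of it; z points along the fingers, y is the line along which they close (so a half turn about z gives the same grasp; the last joint's range is limited). The gripper opens to 87 mm and grips with 3 to 60 N. Pads are 19 mm wide; open, the fingers measure 117 mm over their backs; the gripper's body (75 mm by 190 mm) begins 51 mm behind the grasp point.
Start: joints at [-76.725, 12.628, 87.462, -0, 79.91, -7.225], TCP at [0.219, -0.585, 0.248] pointing down, gripper open.
Joint ranges: [-170.65, 170.65], [-52.31, 119.04], [5.05, 147.46], [-71.25, 251.25], [11.57, 151.72], [-153.62, 153.62]. Speed limits (degrees/s): [147.25, 147.25, 172.46, 180, 180, 180].

### API

Orientations are given as [roll, pitch, yaw] about the fixed x, y, z axes, in that order (R = Rz(yaw) Ry(pitch) Rx(roll)).
In Python, from station import env gives the robot as it stands. The module is installed in compiled form; this text tells all that it offers. Calls block until the motion is done:
- env.reach(position, orientation): joint-space move of the TCP to a pose.
- env.move_linear(position, rotation=None, velocity=0.15): straight line of the TCP; rotation=None keeps the orientation; velocity is the mean speed in m/s.
- env.move_j(angles): joint-space move.
- env.gripper_to(opening, strength=None): finger opening in m; strength is the grip in N (None keeps the last); returns when the fingers have stopped.
- env.sleep(seconds).
- env.inverse_kinematics(position, orientation): joint angles nearest the present ones, or None.
- env.read_state(): the state.
- env.camera(name): name is "side" or "top" or "wrist"; returns a dict with "frame" (384x512x3 uint8, red, green, blue), "fovy" (degrees; the focal length in pixels is half the picture's height over the tangent of half this angle, whatever the lens; pixels are square), "cx", "cy" (the principal point, pixels), "k1" (the pictures are not rectified: a ray, as slopes to the right and down, at radius r is drawn at 1 + k1 r^2 times it, then the intrinsics apply), "rvec" (rotation vector, rad) and "tvec" (3), from world to camera coordinates, as OpenCV has them. Camera axes: x right, y down, z forward; pixel columns grow to the right and rows downward; lengths in m; the calibration is good to about 2 mm. A picture is of the moment at which its call begins. There is no depth.
A pose or a line that the arm cannot do raises env.IKError and nothing moves.
- env.sign_off(): hands the job in; it is judged then, once.
The state is a dict: "time_s": time; "q": joint angles; "dq": joint speeds; "joint_torque": joint torques, N m; "tool_pos": TCP position; "tcp_rot": TCP orientation; "ft_force": force on the tool from outside, world axes, zero at the start; "ft_torque": the same for the moment, N m; "grip_width": finger opening in m; "gripper_force": force on a finger pad.
Only numpy, scipy, OpenCV 4.12 (cv2) and the standard library are available. Lean on these libraries where they do the work, as an engineer would, in place of code of your own. Each camera call takes 0.05 s, during which the arm holds its last target. There are 200 camera calls.

## Working session

There is one attempt and no reset: what is moved stays moved. The work goes in short steps, each a Python script; the robot and the scene stay as the last script left them, time stands still between calls to the robot, and variables do not carry over. Pictures are saved under pics/ and viewed, at most 10 in all, crops included, and the job is handed in when it is done.

```bash
mkdir -p pics; python3 - <<'E'
from station import env
import cv2,numpy as np
ims=[]
for n in ("side","top"):
    c=env.camera(n); cv2.imwrite(f"pics/{n}0.png",c["frame"][:,:,::-1])
    R=cv2.Rodrigues(np.array(c["rvec"]))[0]; print(n,c["fovy"],c["cx"],c["cy"],c["k1"],(-R.T@np.array(c["tvec"]).ravel()).round(3),R[2].round(2))
    ims.append(c["frame"][:,:,::-1])
s=env.read_state(); print(s["time_s"],s["tool_pos"],s["tcp_rot"],s["grip_width"])
E
```

```text
side 56.85565229549996 251.2578602226052 189.5634202629937 -0.06255594721215992 [ 0.541 -0.823  0.662] [ 0.05  0.79 -0.61]
top 48.67350273510862 262.1337850286877 192.19087392895716 -0.1327652820034532 [ 0.464 -0.139  1.046] [ 0.13 -0.03 -0.99]
0.1 [ 0.21875297 -0.58491943  0.24655511] [-1.79901369e+02 -1.20899372e-02  2.04984196e+01] 0.08698358165819228
```

View pics/side0.png

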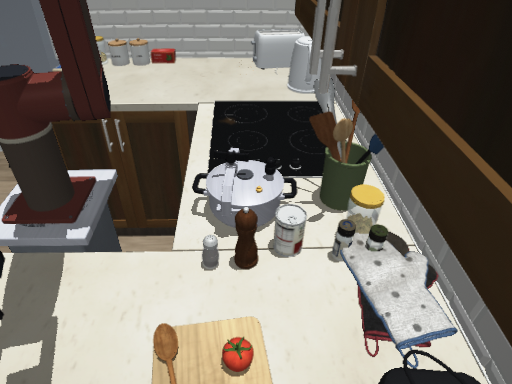

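View pics/top0.png

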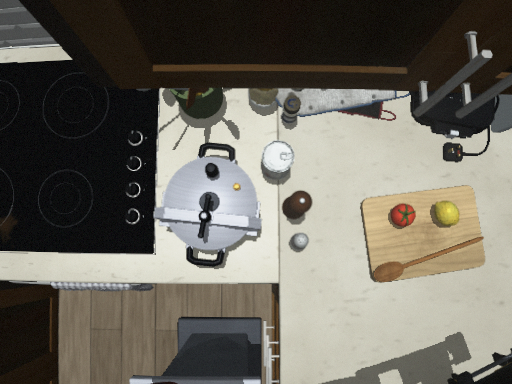

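Side: the cooker is at (245,190), with the mill at (247,240), tin at (290,230) and shaker at (210,250) on its right. Top: valve top at about (211,170), screw at (204,216), bar from (157,214) to (260,225), drawn back from the centre. I'll enlarge the top view to measure it.

```bash
cat > h.py <<'E'
from station import env
import cv2,numpy as np
def K(c):
    f=192/np.tan(np.radians(c["fovy"]/2)); return np.array([[f,0,c["cx"]],[0,f,c["cy"]],[0,0,1]])
def D(c): return np.array([c["k1"],0,0,0,0.])
def ray(c,uv):
    R=cv2.Rodrigues(np.array(c["rvec"]))[0]; n=cv2.undistortPoints(np.array([[uv]],float),K(c),D(c))[0,0]
    return -R.T@np.array(c["tvec"]).ravel(), R.T@np.array([n[0],n[1],1])
def at_z(c,uv,z):
    o,d=ray(c,uv); return o+d*(z-o[2])/d[2]
def proj(c,P): return cv2.projectPoints(np.array(P,float).reshape(-1,1,3),np.array(c["rvec"],float),np.array(c["tvec"],float),K(c),D(c))[0][:,0]
def crop(c,x0,y0,x1,y1,k,name):
    cv2.imwrite(name,cv2.resize(c["frame"][y0:y1,x0:x1,::-1],None,fx=k,fy=k,interpolation=cv2.INTER_CUBIC))
E
python3 - <<'E'
from h import *
c=env.camera("top"); crop(c,150,135,320,275,4.5,"pics/topc.png")
E
```

```text
(no output)
```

View pics/topc.png

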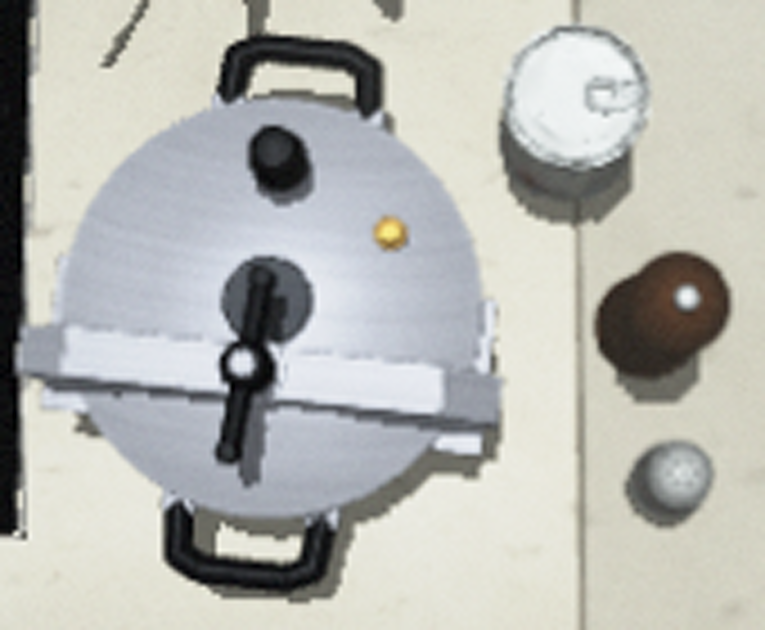

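Crop: lid circle centre about (273,308), valve top (276,149), wing ends (264,275) and (227,455), bar top corners (65,325), (62,376), (445,366) and (443,412), handle outer middles (304,42) and (243,582). Neighbour tops: tin (576,95), mill (688,296), shaker (680,472).

```bash
python3 - <<'E'
from h import *
c=env.camera("top")
f=lambda p:((p[0]+.5)/4.5-.5+150,(p[1]+.5)/4.5-.5+135)
P={}
for n,p,z in [("lid",(273,308),.093),("valve",(276,149),.172),("wA",(264,275),.184),("wB",(227,455),.184),("b1",(65,325),.144),("b2",(62,376),.144),("b3",(445,366),.144),("b4",(443,412),.144),("hR",(304,42),.082),("hF",(243,582),.082),("tin",(576,95),.11),("mill",(688,296),.17),("salt",(680,472),.09)]:
    P[n]=at_z(c,f(p),z)[:2]; print(n,P[n].round(4))
d=lambda a:np.degrees(np.arctan2(a[1],a[0])).round(1)
bl=(P["b1"]+P["b2"])/2;br=(P["b3"]+P["b4"])/2
print("yaw valve",d(P["valve"]-P["lid"]),np.linalg.norm(P["valve"]-P["lid"]),"handles",d(P["hR"]-P["hF"]),np.linalg.norm(P["hR"]-P["hF"]),(P["hR"]+P["hF"])/2,"bar",d(bl-br)-90,np.linalg.norm(bl-br),(bl+br)/2)
print("wing",d(P["wA"]-P["wB"]),np.linalg.norm(P["wA"]-P["wB"]),(P["wA"]+P["wB"])/2)
E
```

```text
lid [ 0.5674 -0.0458]
valve [ 0.6331 -0.054 ]
wA [ 0.5726 -0.0504]
wB [ 0.4911 -0.0346]
b1 [0.5538 0.0482]
b2 [0.5296 0.0491]
b3 [ 0.5341 -0.1323]
b4 [ 0.5124 -0.1313]
hR [ 0.7069 -0.059 ]
hF [ 0.431  -0.0308]
tin [ 0.6726 -0.1978]
mill [ 0.5641 -0.245 ]
salt [ 0.4848 -0.2493]
yaw valve -7.1 0.06621754472320414 handles -5.8 0.27737450473354214 [ 0.56895683 -0.0449328 ] bar -5.799999999999997 0.1814489172316425 [ 0.53248174 -0.04158047]
wing -11.0 0.08302113240618184 [ 0.53181865 -0.0424879 ]
```

Everything agrees with the given sizes: bar 181 mm long, wing ends 83 mm apart, valve 66 mm from the lid centre. That puts the cooker at (0.568,-0.0455) with yaw about -6°, and the stirrup at about -36 mm. Next I'll push the bar with closed fingers at 60 mm on the +y side, stopping on force.

```bash
cat >> h.py <<'E'
C=np.array([0.568,-0.0455]); Y=np.radians(-6.)
M=np.array([[np.cos(Y),-np.sin(Y)],[np.sin(Y),np.cos(Y)]])
ORI=[180,0,84]
def W(x,y,ztip): return [*(C+M@np.array([x,y])),ztip+.025]   # cooker xy, fingertip height -> TCP
def F(): return M.T@np.array(env.read_state()["ft_force"])[:2]
E
python3 - <<'E'
from h import *
for p in [W(-.085,.06,.26),W(-.085,.06,.130),W(0.05,.06,.130)]: print(np.round(env.inverse_kinematics(p,ORI),1))
env.gripper_to(0.0,20)
env.reach(W(-.085,.06,.26),ORI)
env.move_linear(W(-.085,.06,.130),velocity=.15)
env.sleep(.2)
print(env.read_state()["time_s"],[F().round(2).tolist() for _ in range(2)],env.read_state()["grip_width"])
b=F(); t=env.read_state()["time_s"]
x=-.075
while x<0.0:
    env.move_linear(W(x,.06,.130),velocity=.04); f=F()-b
    print(round(x*1e3),f.round(1),end="; ")
    if abs(f[0])>7: break
    x+=.003 if x<-.035 else .0015
print(env.read_state()["time_s"]-t, env.read_state()["tool_pos"])
c=env.camera("top"); crop(c,150,135,320,275,4.5,"pics/t2.png")
E
```

```text
[ -6.5  -7.5 104.3  -0.   83.2  -0.5]
[ -6.5  -0.9 112.4  -0.   68.4  -0.5]
[-6.4 17.  92.5 -0.  70.5 -0.4]
5.3167 [[-1.17, 0.15], [-1.17, 0.15]] 0.0005011529079154193
-75 [ 1.1 -0.5]; -72 [0.7 0.9]; -69 [ 1.3 -0.2]; -66 [ 1.3 -0.2]; -63 [ 1.8 -0.3]; -60 [1.3 0.5]; -57 [ 1.2 -0.4]; -54 [-0.7  0.5]; -51 [-0.1 -0.1]; -48 [-1.   0.6]; -45 [ 0.8 -0.4]; -42 [ 0.1 -0.6]; -39 [0.1 0.2]; -36 [-0.3  1. ]; -33 [ 0.2 -0.2]; -31 [-1.5  0.7]; -30 [-0.8  0.2]; -28 [-1.2 -0.9]; -27 [-1.3  0.1]; -25 [-1.7  0. ]; -24 [-1.  -0.7]; -22 [-0.5  0.3]; -21 [-1.   0.2]; -19 [-4.8 -0.7]; -18 [-9.5 -0.1]; 6.3999999999999995 [0.55454624 0.01640357 0.15496808]
```

The contact ran from x=-57 to the stop at -18 mm, about 38 mm of travel, which matches the measured -36. I'll back off, lift and check.

```bash
python3 - <<'E'
from h import *
env.move_linear(W(-.045,.06,.130),velocity=.1)
env.move_linear(W(-.06,.06,.22),velocity=.2)
env.reach(W(-.15,.10,.24),ORI)
c=env.camera("top"); crop(c,150,135,320,275,4.5,"pics/t3.png")
print(env.read_state()["time_s"])
E
```

```text
13.325
```

View pics/t3.png

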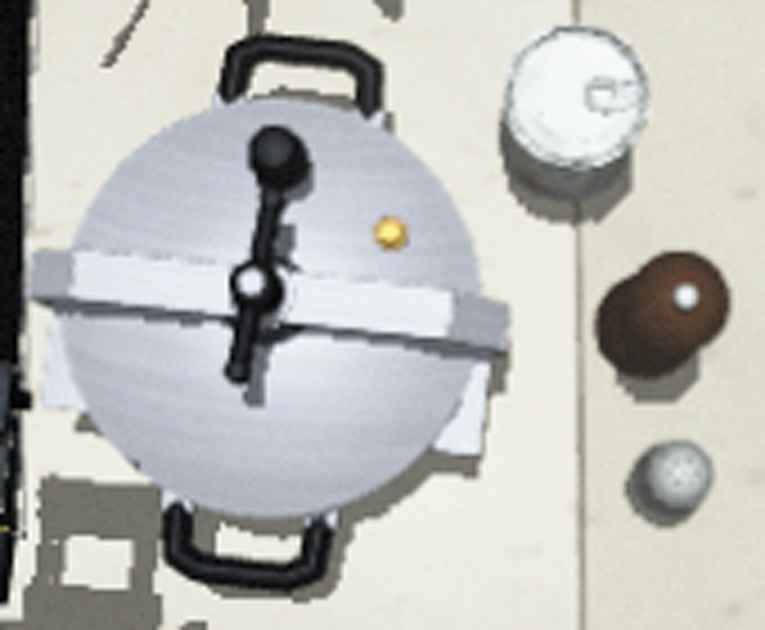

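The cooker hasn't moved; its handles are still at (304,42) and (243,582). The bar is now across the middle, with corners (77,250), (72,299), (455,290), (450,335), the hub at (257,285) and the near wing end at (237,374). I'll check that numerically and make the first stroke on the near wing, on the side away from the valve.

```bash
cat >> h.py <<'E'
def polar(a,r=.032): a=np.radians(a); return r*np.cos(a),r*np.sin(a)
def stroke(a0,a1,step=12,lim=5,z=.158):
    x,y=polar(a0)
    p=np.array(env.read_state()["tool_pos"])
    if p[2]<.22: env.move_linear([p[0],p[1],.225],velocity=.2)
    env.move_linear(W(x,y,.200),velocity=.25); env.sleep(.1)
    env.move_linear(W(x,y,z),velocity=.15); env.sleep(.1); b=F()
    a=a0; out=[]
    while a>a1:
        a=max(a-step,a1); env.move_linear(W(*polar(a),z),velocity=.05)
        f=np.linalg.norm(F()-b); out.append((a,round(f,1)))
        if f>lim: break
    print(*out, "t",env.read_state()["time_s"]); return a
def lift():
    p=np.array(env.read_state()["tool_pos"]); env.move_linear([p[0],p[1],.235],velocity=.2)
E
python3 - <<'E'
from h import *
c=env.camera("top")
f=lambda p:((p[0]+.5)/4.5-.5+150,(p[1]+.5)/4.5-.5+135)
print((sum(at_z(c,f(p),.144)[:2] for p in [(77,250),(72,299),(455,290),(450,335)])/4).round(4))
x,y=polar(-135); env.move_linear(W(x,y,.22),velocity=.2)
stroke(-135,-290)
lift()
env.move_linear(W(-.12,.06,.24),velocity=.25)
c=env.camera("top"); crop(c,150,135,320,275,4.5,"pics/t4.png")
E
```

```text
[ 0.5688 -0.0458]
(-147, np.float64(1.3)) (-159, np.float64(1.2)) (-171, np.float64(0.5)) (-183, np.float64(0.7)) (-195, np.float64(1.7)) (-207, np.float64(1.2)) (-219, np.float64(1.8)) (-231, np.float64(0.8)) (-243, np.float64(2.0)) (-255, np.float64(1.4)) (-267, np.float64(0.6)) (-279, np.float64(1.7)) (-290, np.float64(0.7)) t 18.975
```

View pics/t4.png

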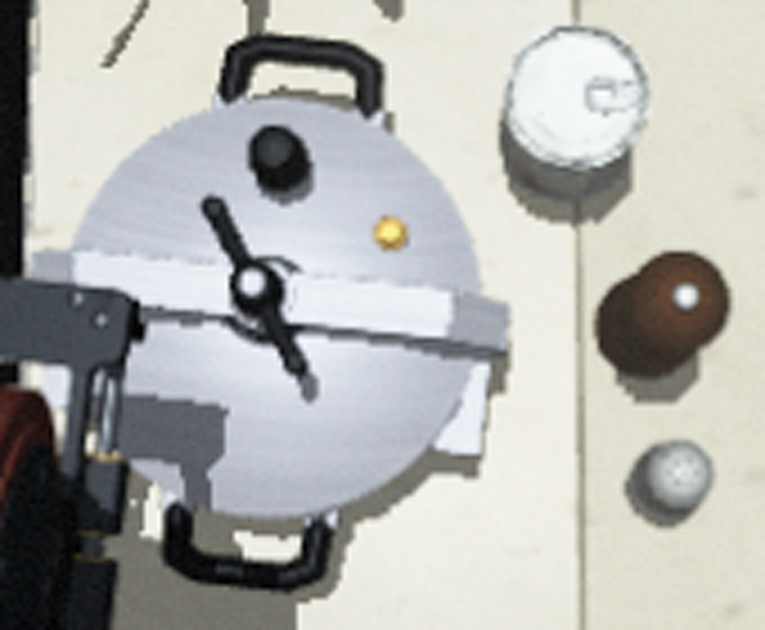

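The stroke worked: the wing ends are now at (212,205) and (305,385), which is +33° relative to the cooker and about 142° gained. Nothing else moved. Next come two 180° strokes, checking force throughout.

```bash
python3 - <<'E'
from h import *
for i in range(2):
    a=stroke(-98,-290,step=9,lim=4.5)
    lift()
    env.move_linear(W(-.055,0,.21),velocity=.25)
    if a>-290: break
env.move_linear(W(-.13,.0,.24),velocity=.25)
c=env.camera("top"); crop(c,150,135,320,275,4.5,"pics/t5.png"); print(env.read_state()["time_s"])
E
```

```text
(-107, np.float64(1.4)) (-116, np.float64(1.1)) (-125, np.float64(0.5)) (-134, np.float64(1.0)) (-143, np.float64(0.3)) (-152, np.float64(0.4)) (-161, np.float64(1.1)) (-170, np.float64(0.1)) (-179, np.float64(0.5)) (-188, np.float64(0.1)) (-197, np.float64(0.6)) (-206, np.float64(0.9)) (-215, np.float64(0.3)) (-224, np.float64(0.8)) (-233, np.float64(0.4)) (-242, np.float64(1.0)) (-251, np.float64(0.7)) (-260, np.float64(1.3)) (-269, np.float64(1.2)) (-278, np.float64(0.9)) (-287, np.float64(0.4)) (-290, np.float64(1.1)) t 27.025
(-107, np.float64(0.7)) (-116, np.float64(0.9)) (-125, np.float64(0.6)) (-134, np.float64(0.9)) (-143, np.float64(1.2)) (-152, np.float64(1.3)) (-161, np.float64(1.3)) (-170, np.float64(0.6)) (-179, np.float64(0.8)) (-188, np.float64(0.8)) (-197, np.float64(1.1)) (-206, np.float64(0.5)) (-215, np.float64(1.2)) (-224, np.float64(0.8)) (-233, np.float64(0.7)) (-242, np.float64(0.3)) (-251, np.float64(1.0)) (-260, np.float64(1.2)) (-269, np.float64(0.3)) (-278, np.float64(1.1)) (-287, np.float64(1.0)) (-290, np.float64(1.2)) t 34.4
35.775
```

View pics/t5.png

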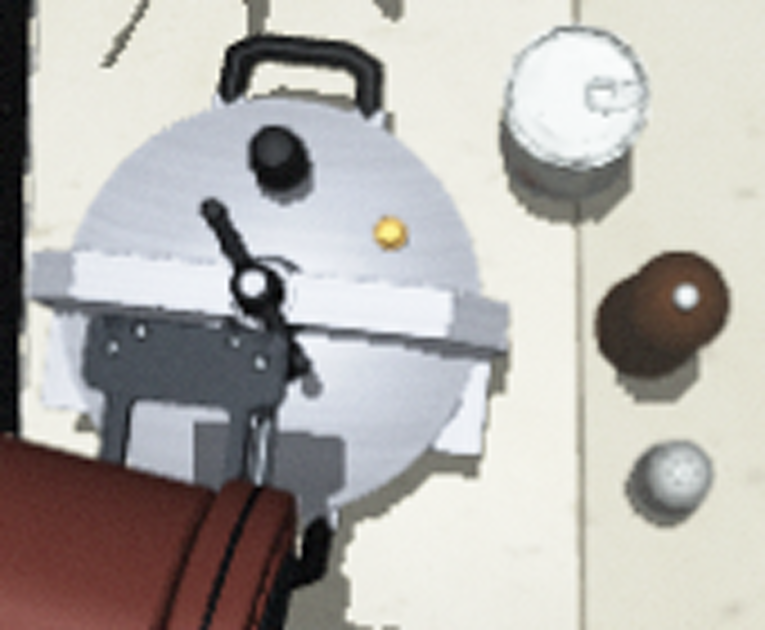

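The wings are back at the same angle mod 180° (ends at (212,208) and (305,380)), as expected, so about 502° of 630° is done. The last stroke uses fine steps up to the stop, which should come at a finger angle of about -238°.

```bash
python3 - <<'E'
from h import *
a=stroke(-98,-215,step=13,lim=4.5)
b=None; out=[]
while a>-290:
    a-=3.5; env.move_linear(W(*polar(a),.158),velocity=.04); f=F(); 
    if b is None: b=f
    d=np.linalg.norm(f-b); out.append((a,round(d,1)))
    if d>6: break
print(*out)
env.sleep(.2)
env.move_linear(W(*polar(a+15),.158),velocity=.05)
lift(); env.move_linear(W(-.055,0.02,.22),velocity=.25); env.move_linear(W(-.15,.08,.24),velocity=.25)
c=env.camera("top"); crop(c,150,135,320,275,4.5,"pics/t6.png"); print(env.read_state()["time_s"])
E
```

```text
(-111, np.float64(1.1)) (-124, np.float64(1.4)) (-137, np.float64(0.5)) (-150, np.float64(1.0)) (-163, np.float64(1.0)) (-176, np.float64(1.5)) (-189, np.float64(1.2)) (-202, np.float64(0.2)) (-215, np.float64(1.3)) t 39.725
(-218.5, np.float64(0.0)) (-222.0, np.float64(1.3)) (-225.5, np.float64(1.5)) (-229.0, np.float64(0.9)) (-232.5, np.float64(1.1)) (-236.0, np.float64(0.7)) (-239.5, np.float64(0.5)) (-243.0, np.float64(1.6)) (-246.5, np.float64(1.8)) (-250.0, np.float64(7.3))
44.1167
```

View pics/t6.png

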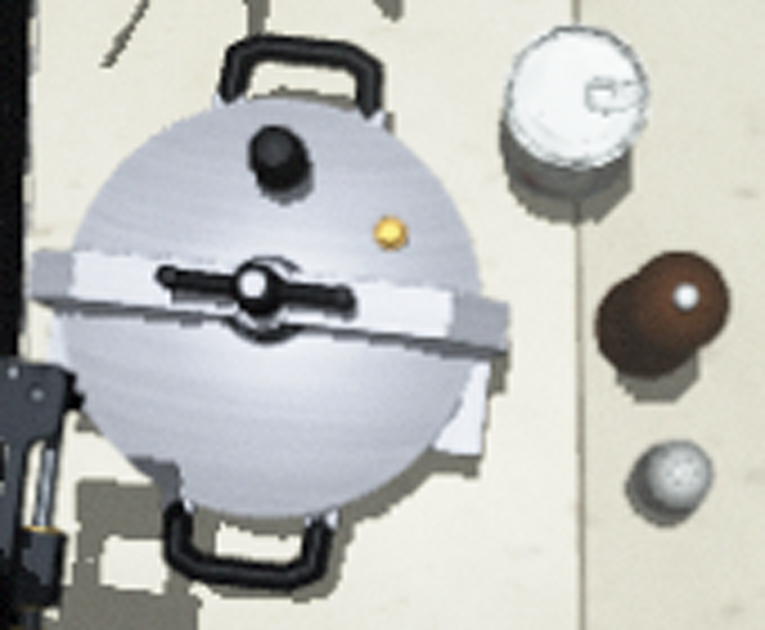

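The screw hit a hard stop (7.3 N) after about 625–630° in total. The wings lie along the bar with ends at (165,275) and (347,300). The stirrup is home, the cooker and its neighbours haven't moved, and the gripper is clear.

```bash
python3 -c "
from h import *
print(env.sign_off())"
```

```text
the job is handed in; nothing more can be done
None
```

I closed the pressure cooker and handed the job in at about 44 s of the 61 s: the stirrup is home, the screw is down on its stop, and the last picture shows the cooker and its neighbours where they started; no verdict came back.

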